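# Gauge a resin coupon in a ladder of slots

### The arm

A 6-joint arm with a two-finger parallel gripper is mounted at the origin on a cart in front of the work surface, level with it; the furniture and walls round the work are solid. World frame = base frame: x ahead of the robot, y to its left, z up, the work surface at z = 0. Lengths are in m, angles in rad, forces in N, time in s.
With the tool pointing down it reaches from about 0.425 to 0.95 m from the base axis. Payload 3.5 kg.
Tool frame: the origin (TCP) lies at the very end of the fingers, on their centre line; the grasp point (between the pads) lies 19 mm behind it; z points along the fingers, y is the direction in which the jaws open and shut (so a half turn about z gives the same grasp; the last joint's range is limited). The gripper opens to 85 mm and grips with 20 to 120 N. Pads are 22 mm wide; open, the fingers measure 114 mm over their backs; the gripper's body (76 mm by 85 mm) begins 54 mm behind the grasp point. The pads swing forward as they close: fully open they stand 13 mm farther back than shut.
Start: joints at [1.09, 0.286, 1.577, -0, 1.279, -0.15], TCP at [0.219, 0.638, 0.231] pointing down, gripper open.
Joint ranges: [-2.77, 2.77], [-0.9, 2.22], [0.21, 2.48], [-1.53, 4.67], [0.24, 2.81], [-2.84, 2.84]. Speed limits (rad/s): [2.79, 2.79, 3.14, 3.14, 3.14, 3.14].

### API

Orientations are given as a unit quaternion [x, y, z, w].
In Python, from plant import ctrl, eyes, ticket gives the robot as it stands.
- The arm moves only by the tool send_rows, never from a script. Its arguments are lists of equal length, an entry for each row: "translation": the shift along the tool's x, y, z in units of 30 mm (1.0 is 30 mm), a list of three; "rotation": the turn, a rotation vector about the tool's x, y, z in units of 5 degrees (1.0 is 5 degrees), a list of three; "grip": the finger opening in mm, from 0 to 85.4. A call has 1 to 5 rows; each row shifts and turns the commanded pose from where the row before left it, along the tool's axes as they then stand; what a row does not reach is not made up. A row lasts 1/8 s, in which the tool goes at most 62.5 mm and 10.7 degrees, less where a joint would pass 70% of its speed; a pose out of reach is approached as far as the arm can. A call is refused whole if a number of a shift passes 1 or a number of a turn 1, either way. A call with a gripper value outside its range is refused whole. The fingers move at their own pace and stop on an object; "squeeze" is the grip in N (left out, the last holds). Time passes only in rows, so rows that do not move let the fingers close. It gives the time, the measured TCP pose, the force and the opening at its end, in the units of the state.
- ctrl.get_state(): the state, without advancing time (a new reading comes with each control period).
- eyes.read_camera(name): name is "scene" or "side" or "wrist"; returns a dict with "image" (400x640x3 uint8, blue, green, red), "mtx" (3x3 intrinsics, pixels), "dist_coeffs" ([k1, k2, p1, p2, k3] as OpenCV has them; the pictures are not rectified), "xyz" and "orientation" of the camera in the world; the wrist camera has in their place "hand_eye" (4x4, takes a point from camera to tool coordinates, whose origin is the TCP and whose axes are the flange's). Camera axes: x right, y down, z forward; pixel columns grow to the right and rows downward; lengths in m; the calibration is good to about 2 mm. A picture is of the moment at which its call begins: read the wrist's pose just before it. There is no depth.
- ticket.sign_off(): hands the job in, once; it reports no verdict.
The state is a dict: "time": time; "qpos": joint angles; "dq": joint speeds; "joint_efforts": joint torques, N m; "eef_pos": TCP position; "tcp_rot": TCP orientation; "contact_force": force on the tool from outside, world axes, zero at the start; "wrist_torque": the same for the moment, N m; "opening": opening from 0.0 (shut) to 1.0 (fully open).
Only numpy, scipy, OpenCV 4.12 (cv2) and the standard library are available. Lean on these libraries where they do the work, as an engineer would, in place of code of your own. Each camera call takes 0.05 s, during which the arm holds its last target. There are 200 camera calls.

### The job

Take the coupon from the red-marked place of the wooden stand and find its thickness class on the steel slot gauge: starting at the blue, narrowest end, gently try its tab in one slot after another until the first one accepts it. Leave it standing there, pushed fully home with its grip block resting on the gauge; do not let it into a wider slot, never force it (the gauge must not be pressed with 25 N or more), and leave the other two coupons and the small loose vial alone.

Things in the scene. Friction and masses are not known exactly. Their poses are not given: they have to be found in the camera images.
- coupon_t: one of three coupons that look alike from above: grey grip block 40 (x) x 24 (y) x 40 mm, below it an amber resin tab 34 mm wide (x), 30 mm long (z); only the tab's thickness (y) differs, 5.5 to 13.5 mm, not told which. About 60 g. Origin: centre of the tab's foot, z up; grip block at z = 30 to 70 mm, its underside a shoulder that rests on the gauge's top when fully home. Starts hanging so in the stand
- coupon_k: one of three coupons that look alike from above: grey grip block 40 (x) x 24 (y) x 40 mm, below it an amber resin tab 34 mm wide (x), 30 mm long (z); only the tab's thickness (y) differs, 5.5 to 13.5 mm, not told which. About 60 g. Origin: centre of the tab's foot, z up; grip block at z = 30 to 70 mm, its underside a shoulder that rests on the gauge's top when fully home. Starts hanging so in the stand
- coupon_m: one of three coupons that look alike from above: grey grip block 40 (x) x 24 (y) x 40 mm, below it an amber resin tab 34 mm wide (x), 30 mm long (z); only the tab's thickness (y) differs, 5.5 to 13.5 mm, not told which. About 60 g. Origin: centre of the tab's foot, z up; grip block at z = 30 to 70 mm, its underside a shoulder that rests on the gauge's top when fully home. Starts hanging so in the stand
- gauge: fixed black base 70 x 180 x 5 mm (origin under its centre) with a sprung steel block 60 (x) x 168 (y) x 42 mm on it, top 56 mm over the bench, blue plate at its narrow (+y) end. Five square-edged slots along y, 32 mm apart, 36.5 mm long (x), 36 deep. Too narrow ones refuse a tab by 1.7 mm or more; its own leaves 1.3 mm play. Pressed, the block yields from 2.5 N on, 4 N/mm, stop at 7 mm; 25 N is too hard
- slot1 (a point): slot 1 of the gauge (4.5 mm wide): centre of its mouth, in the unpressed block's top face, 56 mm above the bench (a fixed point, does not sink); marked by 1 black dot(s); axes as the gauge's (y across the slot, slot 1 toward +y)
- slot2 (a point): slot 2 of the gauge (7.5 mm wide): centre of its mouth, in the unpressed block's top face, 56 mm above the bench (a fixed point, does not sink); marked by 2 black dot(s); axes as the gauge's (y across the slot, slot 1 toward +y)
- slot3 (a point): slot 3 of the gauge (10.5 mm wide): centre of its mouth, in the unpressed block's top face, 56 mm above the bench (a fixed point, does not sink); marked by 3 black dot(s); axes as the gauge's (y across the slot, slot 1 toward +y)
- slot4 (a point): slot 4 of the gauge (13.5 mm wide): centre of its mouth, in the unpressed block's top face, 56 mm above the bench (a fixed point, does not sink); marked by 4 black dot(s); axes as the gauge's (y across the slot, slot 1 toward +y)
- slot5 (a point): slot 5 of the gauge (16.5 mm wide): centre of its mouth, in the unpressed block's top face, 56 mm above the bench (a fixed point, does not sink); marked by 5 black dot(s); axes as the gauge's (y across the slot, slot 1 toward +y)
- stand: fixed pale wooden stand on the bench, 60 (x) x 188 (y) x 42 mm, with three wide open-topped places 60 mm apart along its y axis, a coupon in each; the place at its -y end is marked red (red end plate and red strip). Origin: centre of its underside; the coupons' axes start parallel to the stand's
- red_place (a point): centre of the mouth of the stand's red-marked place, in its top face, 42 mm above the bench
- vial_white: bystander: small loose screw-cap vial with a black cap and white label, 26 mm diameter, 56 mm tall, standing on the bench behind the gauge and the stand; origin under its centre
There are look-alikes about, which are no part of the job. What is shaped like the coupon_m but turquoise is not meant.

How it is judged:
On the way, in this order (a step that is already met when the one before it is completed fails the run):
1. the coupon of the red place has been lifted clear of the stand (height (world z) of any of coupon_t, coupon_k, coupon_m above 0.045 m), for 0.1 s.
2. its tab's foot has been pressed on the mouth of the narrowest slot (slot 1; within 10 mm of its centre, over 0.8 N), which refuses it (((horizontal distance between coupon_t and slot1 below 0.01 m and contact force between coupon_t and gauge above 0.8 N and z of coupon_t in the frame of slot1 above -0.006 m) or (horizontal distance between coupon_k and slot1 below 0.01 m and contact force between coupon_k and gauge above 0.8 N and z of coupon_k in the frame of slot1 above -0.006 m) or (horizontal distance between coupon_m and slot1 below 0.01 m and contact force between coupon_m and gauge above 0.8 N and z of coupon_m in the frame of slot1 above -0.006 m))), for 0.1 s.
3. its tab's foot has been pressed on the mouth of the slot just narrower than its own, which refuses it; or, for the coupon whose own slot is slot 2, it has entered that slot 4 mm or more (((horizontal distance between coupon_t and slot2 below 0.006 m and z of coupon_t in the frame of slot2 below -0.004 m) or (horizontal distance between coupon_k and slot2 below 0.01 m and contact force between coupon_k and gauge above 0.8 N and z of coupon_k in the frame of slot2 above -0.006 m) or (horizontal distance between coupon_m and slot3 below 0.01 m and contact force between coupon_m and gauge above 0.8 N and z of coupon_m in the frame of slot3 above -0.006 m))), for 0.1 s.
At the end, for the whole second after the job is handed in: The coupon from the red place stands in the narrowest slot that accepts it: tab centred within 3 mm, shoulders home within 2 mm (foot at least 28 mm below the mouth), upright within 0.06 rad, at rest; the other two coupons within 15 mm and the vial within 30 mm of where they were (((horizontal distance between coupon_t and slot2 below 0.003 m and z of coupon_t in the frame of slot2 below -0.028 m and angle between coupon_t's own z axis and vertical below 0.06 rad and linear speed of coupon_t below 0.02 m/s and distance of each of coupon_k, coupon_m from where it was at the start of the episode below 0.015 m and horizontal distance between each of coupon_t, coupon_k, coupon_m and red_place above 0.04 m) or (horizontal distance between coupon_k and slot3 below 0.003 m and z of coupon_k in the frame of slot3 below -0.028 m and angle between coupon_k's own z axis and vertical below 0.06 rad and linear speed of coupon_k below 0.02 m/s and distance of each of coupon_t, coupon_m from where it was at the start of the episode below 0.015 m and horizontal distance between each of coupon_t, coupon_k, coupon_m and red_place above 0.04 m) or (horizontal distance between coupon_m and slot4 below 0.003 m and z of coupon_m in the frame of slot4 below -0.028 m and angle between coupon_m's own z axis and vertical below 0.06 rad and linear speed of coupon_m below 0.02 m/s and distance of each of coupon_t, coupon_k from where it was at the start of the episode below 0.015 m and horizontal distance between each of coupon_t, coupon_k, coupon_m and red_place above 0.04 m)) and distance of vial_white from where it was at the start of the episode below 0.03 m); the robot touches nothing.
It fails at once if the gauge is pressed with more than 25 N (contact force between gauge and anything else above 25 N).
It fails at once if a coupon enters (over 4 mm) a slot wider than the first one that accepts it ((horizontal distance between coupon_t and slot3 below 0.006 m and z of coupon_t in the frame of slot3 below -0.004 m) or (horizontal distance between coupon_t and slot4 below 0.006 m and z of coupon_t in the frame of slot4 below -0.004 m) or (horizontal distance between coupon_t and slot5 below 0.006 m and z of coupon_t in the frame of slot5 below -0.004 m) or (horizontal distance between coupon_k and slot4 below 0.006 m and z of coupon_k in the frame of slot4 below -0.004 m) or (horizontal distance between coupon_k and slot5 below 0.006 m and z of coupon_k in the frame of slot5 below -0.004 m) or (horizontal distance between coupon_m and slot5 below 0.006 m and z of coupon_m in the frame of slot5 below -0.004 m)).
It fails at once if more than one coupon is moved over 15 mm (distance of each of coupon_t, coupon_k from where it was at the start of the episode above 0.015 m or distance of each of coupon_t, coupon_m from where it was at the start of the episode above 0.015 m or distance of each of coupon_k, coupon_m from where it was at the start of the episode above 0.015 m).
It fails at once if the vial is knocked away by more than 30 mm (distance of vial_white from where it was at the start of the episode above 0.03 m).
It also fails if it takes over 45 s, if anything falls off the work surface, if the arm or the gripper's body presses on something with over 40 N, if the wrist force passes 120 N, or if a joint passes its speed limit or range.

## Working session

There is one attempt and no reset: what is moved stays moved. The work goes in short steps, Python scripts to look and compute and a tool call to move; the robot and the scene stay as the last step left them, time stands still between calls to the robot, and variables do not carry over. Pictures are saved under pics/ and viewed, about 8 in all and at most 12, crops included, and the job is handed in when it is done.

Besides the shell and the picture viewer there is one more tool, called after ">>>" by a JSON object that holds its "name" and its "arguments", one argument or row to a line. send_rows: Moves the arm, as the interface text tells. Its arguments: {"type":"object","properties":{"translation":{"type":"array"},"rotation":{"type":"array"},"grip":{"type":"array"},"squeeze":{"type":"number"}},"required":["translation","rotation","grip"]}

```bash
mkdir -p pics; ls
python3 - <<'E'
from plant import ctrl, eyes
import cv2
print(ctrl.get_state())
for n in("scene","side","wrist"):
    c=eyes.read_camera(n); cv2.imwrite(f"pics/{n}0.png",c["image"])
    print(n,{k:v for k,v in c.items() if k!="image"})
E
```

```text
pics
{'time': 0.0, 'qpos': array([ 1.09000428e+00,  2.87200662e-01,  1.57820621e+00, -1.93046817e-05,
        1.27858323e+00, -1.49980234e-01]), 'dq': array([ 0.00072625,  0.00094075,  0.00100702,  0.00070012, -0.00021359,
        0.00156102]), 'joint_efforts': array([ 1.27270316e-03, -4.05990601e+01, -2.92620957e+01, -8.34285038e-05,
        5.88796043e-03,  6.84301149e-07]), 'eef_pos': array([0.21889948, 0.63781567, 0.22990803]), 'tcp_rot': array([ 1.64649838e-01,  9.86351354e-01, -1.14246161e-03, -3.63039321e-04]), 'contact_force': array([-0.47564298,  0.23631683, -0.32356595]), 'wrist_torque': array([-0.01607318, -0.01043242, -0.00545583]), 'opening': 1.0016018288081012}
scene {'mtx': array([[442.61780326,   0.        , 318.26479768],
       [  0.        , 442.61780326, 196.16703371],
       [  0.        ,   0.        ,   1.        ]]), 'dist_coeffs': array([-0.0427725,  0.       ,  0.       ,  0.       ,  0.       ]), 'xyz': array([-0.14310456, -0.50807525,  0.47064538]), 'orientation': array([ 0.76636645, -0.34808548,  0.23250706, -0.4872981 ])}
side {'mtx': array([[468.2197723
[... 267 characters left out ...]
.60558969]), 'orientation': array([ 0.86453326, -0.19586563,  0.114243  , -0.44851694])}
wrist {'mtx': array([[331.82397975,   0.        , 318.04219341],
       [  0.        , 331.82397975, 199.16705366],
       [  0.        ,   0.        ,   1.        ]]), 'dist_coeffs': array([-0.04948199,  0.        ,  0.        ,  0.        ,  0.        ]), 'hand_eye': array([[ 4.99311405e-07, -9.52588839e-01, -3.04260586e-01,
         7.72099441e-02],
       [ 9.99999849e-01, -1.66494451e-04,  5.22907252e-04,
         5.98077218e-04],
       [-5.48773311e-04, -3.04260541e-01,  9.52588695e-01,
        -1.43607863e-01],
       [ 0.00000000e+00,  0.00000000e+00,  0.00000000e+00,
         1.00000000e+00]])}
```

View pics/scene0.png

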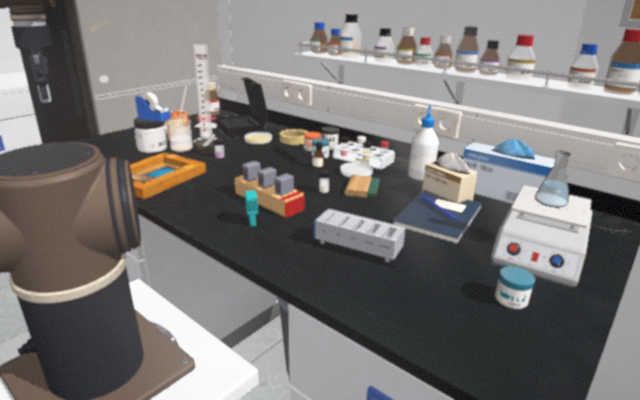

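View pics/side0.png

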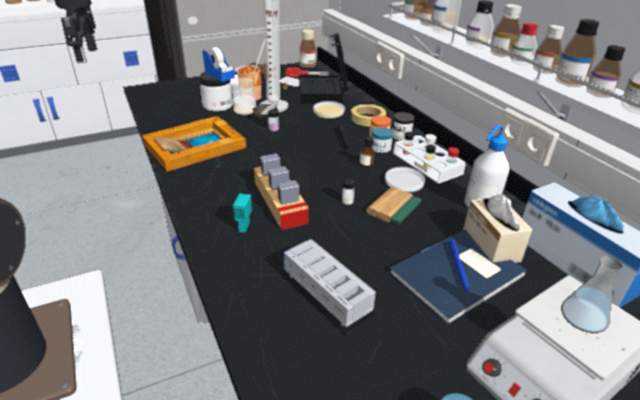

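Scene: the wooden stand is at (270,190) with its red end near (290,205), and the gauge is at (360,232). Side: the stand is at (280,195) with its red plate at (293,215), the red coupon's grip top at about (288,185), the gauge at (330,280) and the vial at (348,190). A turquoise decoy stands at (242,210). Candidates for the wanted coupon are the grey blocks at (271,160), (280,173) and (288,187), and the turquoise piece at (242,205). I choose (288,187), next to the red plate.

```bash
cat > h.py <<'E'
import numpy as np, cv2
from scipy.spatial.transform import Rotation as R
from plant import ctrl, eyes
def cam(n):
    s=ctrl.get_state(); c=eyes.read_camera(n)
    if n=="wrist":
        T=np.eye(4);T[:3,:3]=R.from_quat(s["tcp_rot"]).as_matrix();T[:3,3]=s["eef_pos"]
        T=T@np.array(c["hand_eye"]); c["Rm"],c["p"]=T[:3,:3],T[:3,3]
    else: c["Rm"],c["p"]=R.from_quat(c["orientation"]).as_matrix(),np.array(c["xyz"])
    return c
def pix2plane(c,uv,z):
    u=cv2.undistortPoints(np.array(uv,float).reshape(-1,1,2),c["mtx"],c["dist_coeffs"])[:,0]
    d=np.c_[u,np.ones(len(u))]@c["Rm"].T
    return c["p"]+d*((z-c["p"][2])/d[:,2])[:,None]
def proj(c,P):
    P=(np.array(P,float).reshape(-1,3)-c["p"])@c["Rm"]
    return cv2.projectPoints(P,np.zeros(3),np.zeros(3),c["mtx"],c["dist_coeffs"])[0][:,0]
E
python3 - <<'E'
from h import *
c=cam("side"); np.set_printoptions(precision=3,suppress=True)
print("gauge top corners .056\n",pix2plane(c,[(284,248),(311,239),(375,291),(347,306)],.056))
print("coupon tops .082?\n",pix2plane(c,[(270,158),(279,170),(288,184)],.082))
print("stand z.042 red end\n",pix2plane(c,[(280,212),(305,206)],.042))
print("vial, turq base\n",pix2plane(c,[(347,203),(242,228)],0))
im=c["image"]; cv2.imwrite("pics/crop.png",cv2.resize(im[140:340,220:400],None,fx=3,fy=3,interpolation=2))
E
```

```text
gauge top corners .056
 [[ 0.458  0.01   0.056]
 [ 0.512  0.013  0.056]
 [ 0.55  -0.149  0.056]
 [ 0.494 -0.157  0.056]]
coupon tops .082?
 [[0.536 0.277 0.082]
 [0.534 0.222 0.082]
 [0.531 0.163 0.082]]
stand z.042 red end
 [[0.499 0.131 0.042]
 [0.553 0.129 0.042]]
vial, turq base
 [[0.668 0.154 0.   ]
 [0.427 0.165 0.   ]]
```

View pics/crop.png

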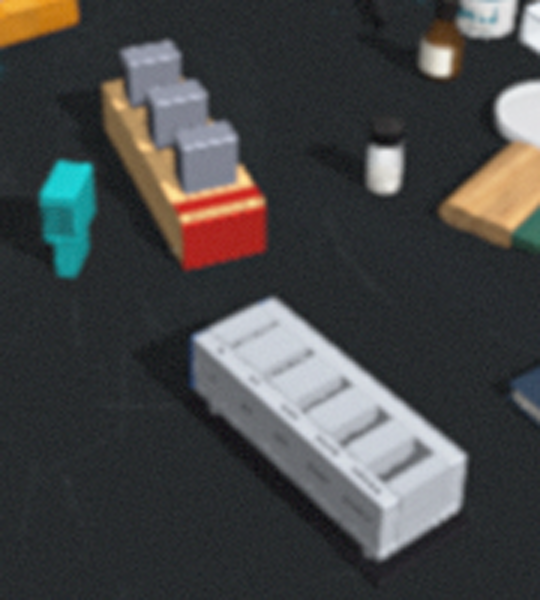

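The crop confirms it: the grey block at crop (207,155) sits beside the red strip and red plate, and the turquoise piece at (68,215) is the decoy. The gauge's blue end is at the far left (crop 193,360) and slot 1, with one dot, is the narrow one. The rough grasp position is (0.531, 0.163). I'm moving above it now.

>>> {"name": "send_rows", "arguments": {
  "translation": [
    [0, -1, 0],
    [0, -1, 0],
    [0, -1, 0],
    [0, -1, 0],
    [-0.96, -0.95, 0]
  ],
  "rotation": [
    [0, 0, -0.82],
    [0, 0, -0.82],
    [0, 0, -0.82],
    [0, 0, -0.82],
    [0, 0, 0]
  ],
  "grip": [85, 85, 85, 70, 60]
}}

```text
time: 0.82
eef_pos: [0.2189, 0.4911, 0.2311]
tcp_rot: [0.021, 1.0, -0.0, -0.0]
contact_force: [1.6, 0.2, 0.4]
opening: 0.707
```

>>> {"name": "send_rows", "arguments": {
  "translation": [
    [-0.96, -0.95, 0],
    [-0.96, -0.95, 0],
    [-0.96, -0.95, 0],
    [-0.96, -0.95, 0],
    [-0.96, -0.95, 0]
  ],
  "rotation": [
    [0, 0, 0],
    [0, 0, 0],
    [0, 0, 0],
    [0, 0, 0],
    [0, 0, 0]
  ],
  "grip": [50, 50, 50, 50, 50]
}}

```text
time: 1.45
eef_pos: [0.3583, 0.3421, 0.2313]
tcp_rot: [0.022, 1.0, 0.0, 0.0]
contact_force: [0.4, -0.3, 1.3]
opening: 0.585
```

>>> {"name": "send_rows", "arguments": {
  "translation": [
    [-0.96, -0.95, 0],
    [-0.96, -0.95, 0],
    [-0.96, -0.95, 0],
    [-0.96, -0.95, 0],
    [-0.96, -0.95, 0]
  ],
  "rotation": [
    [0, 0, 0],
    [0, 0, 0],
    [0, 0, 0],
    [0, 0, 0],
    [0, 0, 0]
  ],
  "grip": [50, 50, 50, 50, 50]
}}

```text
time: 2.08
eef_pos: [0.4959, 0.1933, 0.2312]
tcp_rot: [0.022, 1.0, 0.0, -0.0]
contact_force: [-0.3, -0.4, -0.1]
opening: 0.587
```

>>> {"name": "send_rows", "arguments": {
  "translation": [
    [-0.6, -0.5, 0],
    [-0.5, -0.5, 0],
    [0, 0, 0]
  ],
  "rotation": [
    [0, 0, 0],
    [0, 0, 0],
    [0, 0, 0]
  ],
  "grip": [50, 50, 50]
}}

```text
time: 2.45
eef_pos: [0.5273, 0.1625, 0.2312]
tcp_rot: [0.023, 1.0, 0.0, -0.0]
contact_force: [0.0, 0.9, 0.5]
opening: 0.585
```

Run:
```python
from h import *
c=cam("wrist"); s=ctrl.get_state(); print(s["eef_pos"],s["tcp_rot"])
im=c["image"]; cv2.imwrite("pics/w1.png",im)
hsv=cv2.cvtColor(im,cv2.COLOR_BGR2HSV)
np.set_printoptions(precision=4,suppress=True)
red=((hsv[...,0]<6)|(hsv[...,0]>174))&(hsv[...,1]>150)&(hsv[...,2]>60)
n,l,st,ce=cv2.connectedComponentsWithStats(red.astype(np.uint8))
for i in range(1,n):
    if st[i,4]>60: print("red",st[i],ce[i],pix2plane(c,[ce[i]],.042))
g=(hsv[...,1]<60)&(hsv[...,2]>90)
n,l,st,ce=cv2.connectedComponentsWithStats(g.astype(np.uint8))
for i in range(1,n):
    if st[i,4]>300:
        m=(l==i).astype(np.uint8); r=cv2.minAreaRect(cv2.findNonZero(m)); print("grey",st[i],r,pix2plane(c,[r[0]],.082))
```

```text
[0.52668898 0.16319405 0.23113055] [ 2.24664287e-02  9.99747485e-01  2.00111319e-04 -4.31925375e-04]
red [282 140   6  61 164] [283.4085 169.439 ] [[0.5229 0.1278 0.042 ]]
red [289 146  14  57 782] [295.633 173.601] [[0.5279 0.14   0.042 ]]
grey [   0  107  170  105 9912] ((82.94412231445312, 160.13787841796875), (66.44110870361328, 160.35011291503906), 72.25532531738281) [[ 0.4963 -0.0511  0.082 ]]
grey [ 366  157   33   49 1346] ((381.90277099609375, 181.54298400878906), (31.44056510925293, 47.89810562133789), 2.726310968399048) [[0.5295 0.2213 0.082 ]]
grey [ 424  158   41   49 1585] ((442.800048828125, 183.40000915527344), (38.18376541137695, 46.669044494628906), 8.130102157592773) [[0.5338 0.2776 0.082 ]]
grey [ 306  161   27   45 1165] ((319.0, 183.0), (44.0, 26.0), 90.0) [[0.5283 0.1639 0.082 ]]
grey [622 238  18  26 339] ((630.5, 250.5), (25.0, 17.0), 90.0) [[0.6139 0.481  0.082 ]]
grey [230 249  29  53 632] ((243.2982635498047, 273.5912170410156), (17.09255027770996, 54.635833740234375), 15.154067993164062) [[0.6186 0.0839 0.082 ]]
grey [378 249  29  53 636] ((392.852294921875, 273.712646484375), (54.87702560424805, 17.06277084350586), 75.1413803100586) [[0.6256 0.2337 0.082 ]]
grey [310 268  22  23 367] ((320.5, 279.0), (22.0, 21.0), 90.0) [[0.6281 0.1609 0.082 ]]
grey [   0  325   33   75 1448] ((16.0, 362.0), (74.0, 32.0), 90.0) [[ 0.729  -0.2033  0.082 ]]
grey [ 595  341   45   57 1933] ((617.0, 369.0), (56.0, 44.0), 90.0) [[0.7727 0.5091 0.082 ]]
grey [308 351  55  18 658] ((334.2754821777344, 358.3631896972656), (15.869942665100098, 54.278907775878906), 81.11934661865234) [[0.7297 0.1718 0.082 ]]
grey [166 376  29  24 392] ((180.0, 387.5), (23.0, 28.0), 90.0) [[ 0.7669 -0.0092  0.082 ]]
grey [435 377  34  23 440] ((451.5, 388.0), (22.0, 33.0), 90.0) [[0.7822 0.3075 0.082 ]]
```

View pics/w1.png

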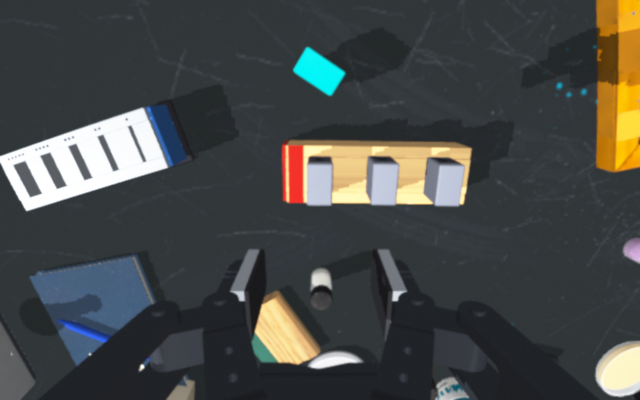

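The wrist view shows the stand square with the tool. The red coupon's block is at (319,183) → (0.528, 0.164), agreeing with the side view to 2–3 mm, and the neighbours are at +57 and +114 mm. The gauge is at (85,160) with its blue end at (172,133), and the vial at (320,287). Descending for a grasp across the 24 mm faces.

>>> {"name": "send_rows", "arguments": {
  "translation": [
    [-0.08, 0, 1],
    [0, 0, 1],
    [0, 0, 1],
    [0, 0, 1],
    [0, 0, 0.8]
  ],
  "rotation": [
    [0, 0, 0],
    [0, 0, 0],
    [0, 0, 0],
    [0, 0, 0],
    [0, 0, 0]
  ],
  "grip": [44, 44, 44, 44, 44]
}}

```text
time: 3.12
eef_pos: [0.5279, 0.1641, 0.0861]
tcp_rot: [0.021, 1.0, 0.0, -0.001]
contact_force: [1.0, 0.1, -0.6]
opening: 0.515
```

>>> {"name": "send_rows", "arguments": {
  "translation": [
    [0, 0, 0.5],
    [0, 0, 0.5],
    [0, 0, 0.2],
    [0, 0, 0]
  ],
  "rotation": [
    [0, 0, 0],
    [0, 0, 0],
    [0, 0, 0],
    [0, 0, 0]
  ],
  "grip": [44, 44, 44, 44]
}}

```text
time: 3.62
eef_pos: [0.5293, 0.163, 0.0513]
tcp_rot: [0.022, 1.0, 0.0, -0.0]
contact_force: [0.2, 0.1, 0.0]
opening: 0.517
```

>>> {"name": "send_rows", "arguments": {
  "translation": [
    [0, 0, 0],
    [0, 0, 0],
    [0, 0, 0],
    [0, 0, 0],
    [0, 0, 0]
  ],
  "rotation": [
    [0, 0, 0],
    [0, 0, 0],
    [0, 0, 0],
    [0, 0, 0],
    [0, 0, 0]
  ],
  "grip": [34, 26, 18, 18, 18],
  "squeeze": 40
}}

```text
time: 4.25
eef_pos: [0.5299, 0.163, 0.0521]
tcp_rot: [0.022, 1.0, 0.0, 0.001]
contact_force: [-0.3, -1.1, 4.6]
opening: 0.271
```

>>> {"name": "send_rows", "arguments": {
  "translation": [
    [0, 0, -0.4],
    [0, 0, -0.8],
    [0, 0, -1],
    [0, 0, -1],
    [0, 0, -0.8]
  ],
  "rotation": [
    [0, 0, 0],
    [0, 0, 0],
    [0, 0, 0],
    [0, 0, 0],
    [0, 0, 0]
  ],
  "grip": [18, 18, 18, 18, 18]
}}

```text
time: 4.88
eef_pos: [0.5289, 0.1629, 0.1726]
tcp_rot: [0.022, 1.0, 0.0, -0.0]
contact_force: [-0.2, -0.2, -1.2]
opening: 0.271
```

>>> {"name": "send_rows", "arguments": {
  "translation": [
    [0, -1, 0],
    [0, -1, 0],
    [0, -1, 0],
    [0, -1, 0],
    [0, 0, 0]
  ],
  "rotation": [
    [0, 0, -1],
    [0, 0, -1],
    [0, 0, -1],
    [0, 0, 0],
    [0, 0, 0]
  ],
  "grip": [18, 18, 18, 18, 18]
}}

```text
time: 5.5
eef_pos: [0.5393, 0.0425, 0.1713]
tcp_rot: [-0.107, 0.994, 0.0, -0.0]
contact_force: [-0.4, 0.7, -0.3]
opening: 0.269
```

Run:
```python
from h import *
c=cam("wrist"); s=ctrl.get_state(); print(s["eef_pos"],s["tcp_rot"],s["opening"],s["contact_force"])
im=c["image"]; cv2.imwrite("pics/w2.png",im)
```

```text
[0.53909058 0.04353821 0.17117219] [-1.07476386e-01  9.94207411e-01  3.79007838e-04 -5.54220703e-04] 0.2753930200137647 [-0.66627816  0.6087538  -0.21425789]
```

View pics/w2.png

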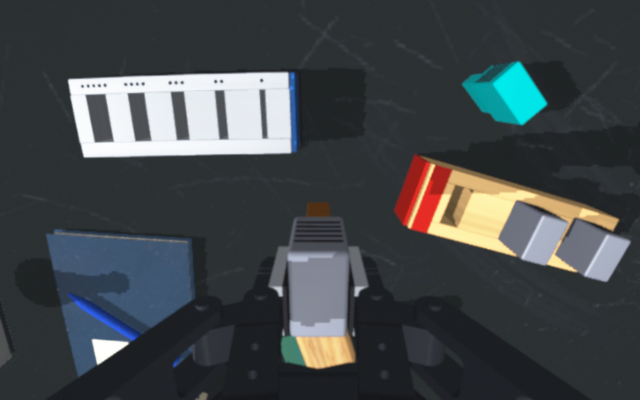

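The wrist view shows the coupon held upright. The amber tab is visible at (318,210) below the grip block, and the five slots are at (97,118), (139,117), (180,115), (222,114) and (263,114), with one dot at the blue end. Measuring the slots and tab.

```bash
cat >> h.py <<'E'
def slots(c):
    "slot mouths in world, via dark blobs inside the bright gauge top"
    im=c["image"]; K=4
    g=cv2.resize(cv2.cvtColor(im,cv2.COLOR_BGR2GRAY),None,fx=K,fy=K,interpolation=cv2.INTER_CUBIC)
    w=(g>170).astype(np.uint8)
    n,l,st,_=cv2.connectedComponentsWithStats(w); i=1+np.argmax(st[1:,4])
    cs,h=cv2.findContours((l==i).astype(np.uint8),cv2.RETR_CCOMP,cv2.CHAIN_APPROX_NONE)
    out=[]
    for k,ct in enumerate(cs):
        if h[0][k][3]>=0 and cv2.contourArea(ct)>K*K*60:
            P=pix2plane(c,(ct[:,0].astype(float)+.5)/K-.5,.056)[:,:2]
            (m,wh,a)=cv2.minAreaRect((P*1000).astype(np.float32))
            wh=sorted(wh); b=cv2.boxPoints(cv2.minAreaRect((P*1000).astype(np.float32)))
            e=max([b[1]-b[0],b[2]-b[1]],key=np.linalg.norm); e=e*np.sign(e[0])
            out.append((np.array(m),wh,np.degrees(np.arctan2(e[1],e[0]))))
    return sorted(out,key=lambda o:-o[0][1])
def tab(c):
    hsv=cv2.cvtColor(c["image"],cv2.COLOR_BGR2HSV)[190:220,280:360].astype(int)
    return ((hsv[...,0]>4)&(hsv[...,0]<25)&(hsv[...,1]>120)&(hsv[...,2]>40)).astype(np.uint8)
E
python3 - <<'E'
from h import *
np.set_printoptions(precision=2,suppress=True)
c=cam("wrist"); s=ctrl.get_state()
for o in slots(c): print(o[0],np.array(o[1]),round(o[2],2))
m=tab(c); ys,xs=np.nonzero(m); print("tab px x",xs.min()+280,xs.max()+280,"y",ys.min()+190,ys.max()+190, m.sum())
for r in range(0,30,2):
    x=np.nonzero(m[r])[0]
    if len(x): print(r+190,x.min()+280,x.max()+280)
# tool frame projections: foot corner
T=R.from_quat(s["tcp_rot"]).as_matrix()
for x in(17,):
  for y in (-6.1,-4.6,-3.1,3.1,4.6,6.1):
    print(y,proj(c,s["eef_pos"]+T@np.array([x,y,38])/1e3), proj(c,s["eef_pos"]+T@np.array([x,y,8])/1e3))
E
```

```text
[487.23 -11.14] [ 4.77 36.96] 13.22
[494.53 -42.44] [ 7.86 37.  ] 12.99
[501.75 -73.75] [10.77 36.79] 13.14
[ 509.02 -105.02] [13.66 36.97] 12.99
[ 516.27 -136.28] [16.44 36.98] 13.12
tab px x 307 329 y 203 215 285
204 308 328
206 308 328
208 308 328
210 307 329
212 307 329
214 307 329
-6.1 [[308.08 202.46]] [[306.35 221.65]]
-4.6 [[310.68 202.46]] [[309.41 221.65]]
-3.1 [[313.28 202.45]] [[312.47 221.65]]
3.1 [[324.03 202.44]] [[325.1  221.63]]
4.6 [[326.63 202.44]] [[328.16 221.63]]
6.1 [[329.23 202.43]] [[331.22 221.62]]
```

The slots come out at 32.1 mm pitch, with mouths 36.9 mm long and 4.8 to 16.4 mm wide, all matching the description, and the gauge yaw is 13.1°. The tab measures about 12 mm, so slot 4 is expected, but I will still try slots 1 to 3 gently. Moving above slot 1.

>>> {"name": "send_rows", "arguments": {
  "translation": [
    [0, 0, 0],
    [0.7, -0.46, 0.4],
    [0.7, -0.46, 0.7],
    [0.7, -0.45, 0.7],
    [0, 0, 0.3]
  ],
  "rotation": [
    [0, 0, -0.15],
    [0, 0, 0],
    [0, 0, 0],
    [0, 0, 0],
    [0, 0, 0]
  ],
  "grip": [18, 18, 18, 18, 18]
}}

```text
time: 6.22
eef_pos: [0.4858, -0.01, 0.1068]
tcp_rot: [-0.115, 0.993, 0.001, -0.001]
contact_force: [-0.0, 0.1, -0.7]
opening: 0.271
```

>>> {"name": "send_rows", "arguments": {
  "translation": [
    [0, 0, 0]
  ],
  "rotation": [
    [0, 0, 0]
  ],
  "grip": [18]
}}

```text
time: 6.35
eef_pos: [0.4877, -0.0097, 0.1081]
tcp_rot: [-0.115, 0.993, 0.0, -0.0]
contact_force: [0.2, 0.6, -0.3]
opening: 0.275
```

Run:
```python
from h import *
np.set_printoptions(precision=4,suppress=True)
c=cam("wrist"); s=ctrl.get_state(); print(s["eef_pos"],s["tcp_rot"],s["contact_force"])
im=c["image"]; cv2.imwrite("pics/w3.png",cv2.resize(im[130:330,100:400],None,fx=2.6,fy=2.6,interpolation=2))
for o in slots(c): print(o[0],np.array(o[1]),round(o[2],2))
```

```text
[ 0.4884 -0.0098  0.1089] [-0.1154  0.9933 -0.      0.0005] [ 0.4974 -0.111  -0.7268]
[494.6219 -42.4212] [ 7.5211 36.9304] 13.35
[501.925  -73.6216] [10.8351 36.8939] 13.19
[ 509.1797 -104.9366] [13.7536 37.0971] 13.04
[ 516.4822 -136.2719] [16.7389 37.0802] 12.99
```

View pics/w3.png

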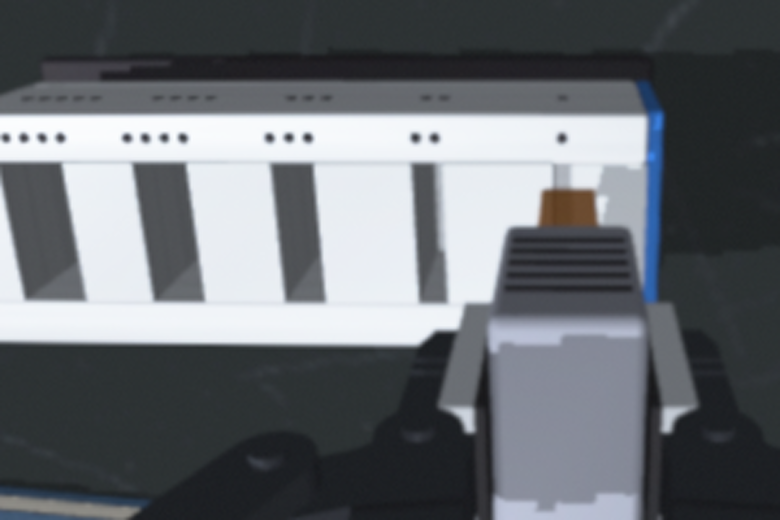

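The close view shows the tab at (567,207) just above slot 1, whose visible end is at (562,175). The slots repeat to 0.3 mm. Lowering gently.

>>> {"name": "send_rows", "arguments": {
  "translation": [
    [0, 0, 0.3],
    [0, 0, 0.05],
    [0, 0, 0]
  ],
  "rotation": [
    [0, 0, 0],
    [0, 0, 0],
    [0, 0, 0]
  ],
  "grip": [18, 18, 18]
}}

```text
time: 6.78
eef_pos: [0.4876, -0.0103, 0.0977]
tcp_rot: [-0.115, 0.993, 0.0, -0.0]
contact_force: [-0.3, -0.3, -0.6]
opening: 0.274
```

>>> {"name": "send_rows", "arguments": {
  "translation": [
    [0, 0, 0.05],
    [0, 0, 0]
  ],
  "rotation": [
    [0, 0, 0],
    [0, 0, 0]
  ],
  "grip": [18, 18]
}}

```text
time: 7.02
eef_pos: [0.4876, -0.0105, 0.0964]
tcp_rot: [-0.115, 0.993, -0.0, 0.0]
contact_force: [0.2, -0.1, -0.7]
opening: 0.272
```

>>> {"name": "send_rows", "arguments": {
  "translation": [
    [0, 0, 0.05],
    [0, 0, 0]
  ],
  "rotation": [
    [0, 0, 0],
    [0, 0, 0]
  ],
  "grip": [18, 18]
}}

```text
time: 7.28
eef_pos: [0.4878, -0.0105, 0.0955]
tcp_rot: [-0.115, 0.993, -0.0, 0.0]
contact_force: [-1.5, 1.2, 3.9]
opening: 0.274
```

>>> {"name": "send_rows", "arguments": {
  "translation": [
    [0, 0, 0.04],
    [0, 0, 0],
    [0, 0, 0]
  ],
  "rotation": [
    [0, 0, 0],
    [0, 0, 0],
    [0, 0, 0]
  ],
  "grip": [18, 18, 18]
}}

```text
time: 7.65
eef_pos: [0.4879, -0.0105, 0.0947]
tcp_rot: [-0.115, 0.993, -0.0, -0.0]
contact_force: [-3.9, -0.1, 7.3]
opening: 0.271
```

Slot 1 refuses the tab (7 N, no entry). While it is in contact I'll measure the tab's foot on the gauge plane with the same camera, which gives an unbiased offset from tab to TCP.

```bash
cat >> h.py <<'E'
def foot(c,s,z):
    "tab foot front-edge corners -> tab centre in tool frame (mm), given foot height z"
    im=c["image"]; K=4
    sub=cv2.resize(im[185:225,285:355],None,fx=K,fy=K,interpolation=cv2.INTER_CUBIC)
    h=cv2.cvtColor(sub,cv2.COLOR_BGR2HSV)
    m=((h[...,0]>4)&(h[...,0]<25)&(h[...,1]>110)).astype(np.uint8)
    n,l,st,_=cv2.connectedComponentsWithStats(m); i=1+np.argmax(st[1:,4]); m=l==i
    cols=np.nonzero(m.any(0))[0]; mid=cols[len(cols)//4:-len(cols)//4]
    top=np.median([np.nonzero(m[:,x])[0].min() for x in mid])
    x=np.nonzero(m[int(top)+6])[0]; f=lambda u,v:((u+.5)/K-.5+285,(v+.5)/K-.5+185)
    px=[f(x.min()-.5,top-.5),f(x.max()+.5,top-.5)]
    P=pix2plane(c,px,z); T=R.from_quat(s["tcp_rot"]).as_matrix()
    q=(P-s["eef_pos"])@T*1000
    return px,q
E
python3 - <<'E'
from h import *
np.set_printoptions(precision=4,suppress=True)
for _ in range(2):
    c=cam("wrist"); s=ctrl.get_state(); print(s["eef_pos"],s["contact_force"])
    px,q=foot(c,s,.0545); print(px,q)
    for o in slots(c):
        d=R.from_quat(s["tcp_rot"]).inv().apply(np.r_[o[0]/1e3,.056]-s["eef_pos"])*1e3
        print("tool",d,np.round(o[1],2),round(o[2],2))
E
```

```text
[ 0.4879 -0.0105  0.0947] [-3.6662  0.7452  7.3113]
[(np.float64(309.0), np.float64(203.25)), (np.float64(327.5), np.float64(203.25))] [[15.721  -5.0769 40.2467]
 [15.7199  5.7267 40.2462]]
tool [  1.3033 -64.2469  38.7498] [10.75 36.72] 13.0
tool [  1.3648 -96.213   38.7513] [13.69 36.94] 12.94
tool [   1.4203 -128.1177   38.7528] [16.63 36.95] 12.63
[ 0.4878 -0.0105  0.0947] [-2.8342  0.4707  7.7277]
[(np.float64(309.0), np.float64(203.25)), (np.float64(327.5), np.float64(203.25))] [[15.6907 -5.0389 40.2203]
 [15.6892  5.7654 40.2195]]
tool [  1.2736 -64.2234  38.7244] [10.74 36.73] 12.95
tool [  1.3377 -96.1826  38.7268] [13.69 36.94] 12.96
tool [   1.3937 -128.0832   38.7292] [16.63 36.95] 12.64
```

The tab sits at x −1.3, y +0.35 mm in the tool frame, while the slot line is at x +1.35, so I need +2.65 mm in x and −0.6 mm in y. Moving to slot 2 with that correction.

>>> {"name": "send_rows", "arguments": {
  "translation": [
    [0, 0, -0.35],
    [0.05, -0.54, 0],
    [0.04, -0.545, 0],
    [0, 0, 0],
    [0, 0, 0.22]
  ],
  "rotation": [
    [0, 0, 0],
    [0, 0, 0],
    [0, 0, 0],
    [0, 0, 0],
    [0, 0, 0]
  ],
  "grip": [18, 18, 18, 18, 18]
}}

```text
time: 8.38
eef_pos: [0.4926, -0.0432, 0.0974]
tcp_rot: [-0.114, 0.993, 0.0, 0.0]
contact_force: [-0.2, -0.1, -1.5]
opening: 0.276
```

>>> {"name": "send_rows", "arguments": {
  "translation": [
    [0, 0, 0],
    [0, 0, 0]
  ],
  "rotation": [
    [0, 0, 0],
    [0, 0, 0]
  ],
  "grip": [18, 18]
}}

```text
time: 8.62
eef_pos: [0.4921, -0.0424, 0.0972]
tcp_rot: [-0.115, 0.993, 0.0, -0.0]
contact_force: [-0.3, -0.7, -1.1]
opening: 0.272
```

```bash
cat > m.py <<'E'
from h import *
import sys
np.set_printoptions(precision=2,suppress=True)
for _ in range(2):
    c=cam("wrist"); s=ctrl.get_state(); print(s["eef_pos"]*1e3,s["contact_force"])
    px,q=foot(c,s,s["eef_pos"][2]-.0402); print(np.round(px,2).tolist(),"tab y",q[:,1],q[:,1].mean(),"x",q[0,0]-17)
    for o in slots(c):
        d=R.from_quat(s["tcp_rot"]).inv().apply(np.r_[o[0]/1e3,.056]-s["eef_pos"])*1e3
        print("tool",d,np.round(o[1],2),round(o[2],2))
print(R.from_quat(s["tcp_rot"]).as_matrix())
if len(sys.argv)>1: cv2.imwrite(sys.argv[1],cv2.resize(c["image"][130:330,100:400],None,fx=2.6,fy=2.6,interpolation=2))
E
python3 m.py
```

```text
[492.21 -42.44  97.34] [ 0.23  1.16 -0.04]
[[309.0, 203.25], [327.5, 203.25]] tab y [-4.98  5.82] 0.4189828569933125 x -1.1119461365480898
tool [ -2.29 -64.68  41.32] [13.65 37.01] 13.12
tool [ -2.28 -96.83  41.31] [16.83 37.03] 13.06
[492.3  -42.5   97.46] [-0.25  0.32 -0.1 ]
[[309.0, 203.25], [327.5, 203.25]] tab y [-4.96  5.83] 0.43282603095432126 x -1.1497355084824559
tool [ -2.21 -64.6   41.45] [13.65 37.  ] 13.18
tool [ -2.19 -96.76  41.44] [16.77 36.97] 13.09
[[-0.97 -0.23 -0.  ]
 [-0.23  0.97  0.  ]
 [ 0.    0.   -1.  ]]
```

>>> {"name": "send_rows", "arguments": {
  "translation": [
    [-0.037, -0.028, 0],
    [0, 0, 0],
    [0, 0, 0.07],
    [0, 0, 0]
  ],
  "rotation": [
    [0, 0, 0],
    [0, 0, 0],
    [0, 0, 0],
    [0, 0, 0]
  ],
  "grip": [18, 18, 18, 18]
}}

```text
time: 9.22
eef_pos: [0.494, -0.0434, 0.096]
tcp_rot: [-0.115, 0.993, -0.0, 0.0]
contact_force: [-0.1, 0.9, 2.5]
opening: 0.273
```

>>> {"name": "send_rows", "arguments": {
  "translation": [
    [0, 0, 0.05],
    [0, 0, 0]
  ],
  "rotation": [
    [0, 0, 0],
    [0, 0, 0]
  ],
  "grip": [18, 18]
}}

```text
time: 9.48
eef_pos: [0.494, -0.0434, 0.0949]
tcp_rot: [-0.115, 0.993, -0.0, 0.0]
contact_force: [-2.5, 0.5, 7.5]
opening: 0.274
```

```bash
python3 m.py
```

```text
[494.05 -43.41  94.95] [-2.71  0.94  5.7 ]
[[309.0, 203.25], [327.5, 203.25]] tab y [-5.02  5.78] 0.38091328053670637 x -1.2375246541191363
tool [ -0.19 -62.87  38.96] [13.55 36.84] 13.15
tool [ -0.17 -94.79  38.96] [16.69 36.85] 13.11
[494.01 -43.38  94.94] [-2.13  0.2   6.42]
[[309.0, 203.25], [327.5, 203.25]] tab y [-5.09  5.72] 0.3146951601862926 x -1.31400923672431
tool [ -0.26 -62.94  38.94] [13.55 36.85] 13.15
tool [ -0.25 -94.88  38.94] [16.7  36.86] 13.1
[[-0.97 -0.23  0.  ]
 [-0.23  0.97 -0.  ]
 [-0.   -0.   -1.  ]]
```

Slot 2 also refuses it (6 to 7 N, no sinking beyond the block's yield). On to slot 3, aligning it in the air first.

>>> {"name": "send_rows", "arguments": {
  "translation": [
    [0, 0, -0.3],
    [0.02, -0.52, 0],
    [0.015, -0.52, 0],
    [0, 0, 0],
    [0, 0, 0.17]
  ],
  "rotation": [
    [0, 0, 0],
    [0, 0, 0],
    [0, 0, 0],
    [0, 0, 0],
    [0, 0, 0]
  ],
  "grip": [18, 18, 18, 18, 18]
}}

```text
time: 10.2
eef_pos: [0.4998, -0.0743, 0.0976]
tcp_rot: [-0.114, 0.993, 0.0, 0.0]
contact_force: [-0.8, -0.1, -1.4]
opening: 0.274
```

>>> {"name": "send_rows", "arguments": {
  "translation": [
    [0, 0, 0],
    [0, 0, 0],
    [0, 0, 0]
  ],
  "rotation": [
    [0, 0, 0],
    [0, 0, 0],
    [0, 0, 0]
  ],
  "grip": [18, 18, 18]
}}

```text
time: 10.58
eef_pos: [0.4998, -0.0738, 0.0979]
tcp_rot: [-0.115, 0.993, -0.0, 0.0]
contact_force: [0.3, 0.6, -0.7]
opening: 0.272
```

```bash
python3 m.py pics/w4.png
```

```text
[499.83 -73.79  97.94] [-0.42 -0.17 -0.14]
[[309.0, 203.0], [327.5, 203.0]] tab y [-5.03  5.77] 0.3696561360906667 x -1.1124887904685483
tool [ -2.03 -64.46  41.95] [16.42 36.43] 13.41
[499.84 -73.81  97.95] [-0.12  0.14 -0.44]
[[309.0, 203.25], [327.5, 203.25]] tab y [-5.03  5.77] 0.3733709333144959 x -1.2598549212389187
tool [ -2.03 -64.41  41.96] [16.39 36.43] 13.4
[[-0.97 -0.23  0.  ]
 [-0.23  0.97 -0.  ]
 [-0.   -0.   -1.  ]]
```

View pics/w4.png

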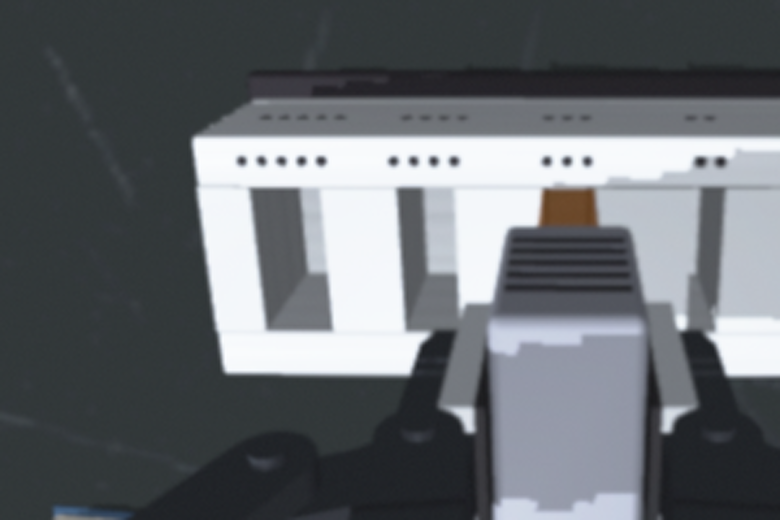

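Above slot 3: the tab is at crop (568,205) with the three-dot mark right behind it at (567,160). The slot's rim ends at row 187. I need about −0.7 mm in both x and y.

>>> {"name": "send_rows", "arguments": {
  "translation": [
    [-0.022, -0.02, 0],
    [0, 0, 0],
    [0, 0, 0]
  ],
  "rotation": [
    [0, 0, 0],
    [0, 0, 0],
    [0, 0, 0]
  ],
  "grip": [18, 18, 18]
}}

```text
time: 11.05
eef_pos: [0.5005, -0.0744, 0.0978]
tcp_rot: [-0.115, 0.993, 0.0, -0.0]
contact_force: [0.0, 0.2, -1.3]
opening: 0.273
```

```bash
python3 m.py
```

```text
[500.55 -74.38  97.82] [ 0.14 -0.25 -0.28]
[[309.0, 203.25], [327.5, 203.25]] tab y [-5.07  5.73] 0.3269468048446664 x -1.2678437468882873
tool [ -1.36 -63.68  41.82] [16.53 36.99] 13.25
[500.53 -74.39  97.82] [ 0.1  -0.91 -0.4 ]
[[309.0, 203.25], [327.5, 203.25]] tab y [-5.04  5.76] 0.36286804562498043 x -1.29692003443715
tool [ -1.38 -63.64  41.81] [16.53 36.99] 13.29
[[-0.97 -0.23 -0.  ]
 [-0.23  0.97  0.  ]
 [ 0.    0.   -1.  ]]
```

Aligned within 0.15 mm. Lowering onto slot 3.

>>> {"name": "send_rows", "arguments": {
  "translation": [
    [0, 0, 0.05],
    [0, 0, 0]
  ],
  "rotation": [
    [0, 0, 0],
    [0, 0, 0]
  ],
  "grip": [18, 18]
}}

```text
time: 11.4
eef_pos: [0.5005, -0.0744, 0.0962]
tcp_rot: [-0.115, 0.993, 0.0, -0.0]
contact_force: [0.1, 1.0, -0.9]
opening: 0.275
```

>>> {"name": "send_rows", "arguments": {
  "translation": [
    [0, 0, 0.05],
    [0, 0, 0]
  ],
  "rotation": [
    [0, 0, 0],
    [0, 0, 0]
  ],
  "grip": [18, 18]
}}

```text
time: 11.65
eef_pos: [0.5007, -0.0744, 0.0955]
tcp_rot: [-0.115, 0.993, 0.0, -0.0]
contact_force: [-1.8, 1.3, 4.1]
opening: 0.27
```

>>> {"name": "send_rows", "arguments": {
  "translation": [
    [0, 0, 0.03],
    [0, 0, 0],
    [0, 0, 0]
  ],
  "rotation": [
    [0, 0, 0],
    [0, 0, 0],
    [0, 0, 0]
  ],
  "grip": [18, 18, 18]
}}

```text
time: 12.02
eef_pos: [0.5007, -0.0744, 0.0948]
tcp_rot: [-0.115, 0.993, 0.0, -0.0]
contact_force: [-2.7, 1.5, 7.1]
opening: 0.276
```

Slot 3 refuses it at 7 N with good alignment. I'll do a short ±0.6 mm wiggle at light pressure to be sure it is not just catching on an edge.

>>> {"name": "send_rows", "arguments": {
  "translation": [
    [0, 0.025, -0.02],
    [0, -0.025, 0],
    [0, -0.025, 0],
    [0, 0.025, 0],
    [0, 0, 0]
  ],
  "rotation": [
    [0, 0, 0],
    [0, 0, 0],
    [0, 0, 0],
    [0, 0, 0],
    [0, 0, 0]
  ],
  "grip": [18, 18, 18, 18, 18]
}}

```text
time: 12.65
eef_pos: [0.5007, -0.0744, 0.0951]
tcp_rot: [-0.115, 0.993, -0.0, -0.0]
contact_force: [-2.0, 0.2, 5.8]
opening: 0.275
```

```bash
python3 m.py pics/w5.png
```

```text
[500.66 -74.4   95.15] [-2.4   1.89  5.43]
[[309.0, 203.25], [327.5, 203.25]] tab y [-5.05  5.75] 0.35021078698568076 x -1.2768369939933866
tool [ -0.82 -63.28  39.15] [16.33 36.7 ] 13.14
[500.68 -74.42  95.16] [-3.32 -0.63  5.74]
[[309.0, 203.25], [327.5, 203.25]] tab y [-5.02  5.78] 0.3813633558163052 x -1.2477327115702792
tool [ -0.8  -63.25  39.17] [16.33 36.7 ] 13.14
[[-0.97 -0.23  0.  ]
 [-0.23  0.97 -0.  ]
 [-0.   -0.   -1.  ]]
```

View pics/w5.png

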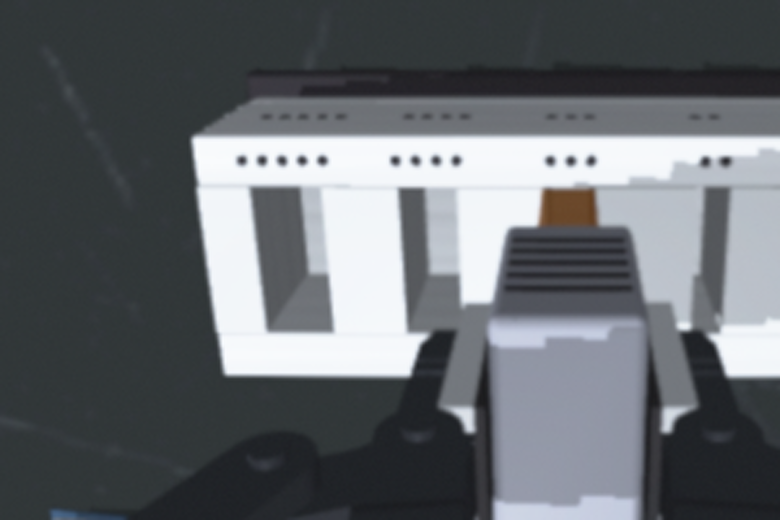

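Slot 3 definitely refuses it. In the picture the tab is 55 px wide against 60 px for slot 4 (13.5 mm), i.e. about 12.3 mm, and slot 4 should be its own. Moving there.

>>> {"name": "send_rows", "arguments": {
  "translation": [
    [0, 0, -0.3],
    [0, -0.53, 0],
    [0, -0.535, 0],
    [0, 0, 0],
    [0, 0, 0.17]
  ],
  "rotation": [
    [0, 0, 0],
    [0, 0, 0],
    [0, 0, 0],
    [0, 0, 0],
    [0, 0, 0]
  ],
  "grip": [18, 18, 18, 18, 18]
}}

```text
time: 13.38
eef_pos: [0.5079, -0.1059, 0.0982]
tcp_rot: [-0.114, 0.993, 0.0, 0.0]
contact_force: [0.1, 0.9, -0.6]
opening: 0.275
```

>>> {"name": "send_rows", "arguments": {
  "translation": [
    [0, 0, 0],
    [0, 0, 0],
    [0, 0, 0]
  ],
  "rotation": [
    [0, 0, 0],
    [0, 0, 0],
    [0, 0, 0]
  ],
  "grip": [18, 18, 18]
}}

```text
time: 13.75
eef_pos: [0.5079, -0.1053, 0.0985]
tcp_rot: [-0.115, 0.993, -0.0, 0.0]
contact_force: [0.8, -0.2, -0.4]
opening: 0.271
```

```bash
python3 m.py pics/w6.png
```

```text
[ 507.91 -105.33   98.52] [ 0.35 -1.14 -0.03]
[[308.75, 203.25], [328.0, 203.25]] tab y [-5.13  6.11] 0.4867823971393297 x -1.2246874075867282
tool [-1.3  97.11 42.51] [ 4.62 36.45] 13.21
tool [-1.26 64.91 42.51] [ 7.76 36.08] 13.24
[ 507.94 -105.4    98.6 ] [-0.66 -0.   -0.96]
[[308.75, 203.25], [327.75, 203.25]] tab y [-5.12  5.97] 0.4280359169127581 x -1.2272701740644276
tool [-1.4  97.21 42.58] [ 4.65 36.3 ] 13.32
tool [-1.13 64.99 42.59] [ 7.76 36.39] 13.17
[[-0.97 -0.23  0.  ]
 [-0.23  0.97 -0.  ]
 [-0.   -0.   -1.  ]]
```

View pics/w6.png

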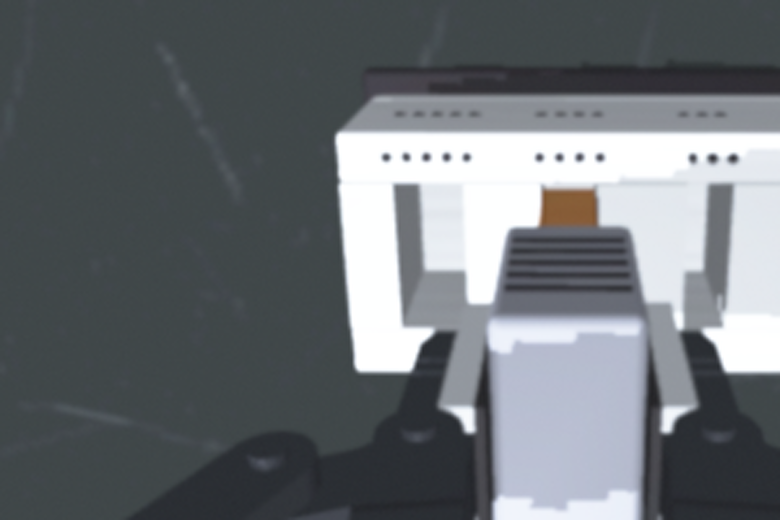

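Above slot 4: the four dots are centred at (570,157) and the tab at (569,205), so it is aligned. Lowering gently.

>>> {"name": "send_rows", "arguments": {
  "translation": [
    [0, 0, 0.07],
    [0, 0, 0]
  ],
  "rotation": [
    [0, 0, 0],
    [0, 0, 0]
  ],
  "grip": [18, 18]
}}

```text
time: 14.1
eef_pos: [0.5077, -0.1054, 0.0961]
tcp_rot: [-0.115, 0.993, 0.0, -0.0]
contact_force: [0.2, -0.7, -0.8]
opening: 0.275
```

>>> {"name": "send_rows", "arguments": {
  "translation": [
    [0, 0, 0.05],
    [0, 0, 0]
  ],
  "rotation": [
    [0, 0, 0],
    [0, 0, 0]
  ],
  "grip": [18, 18]
}}

```text
time: 14.35
eef_pos: [0.5079, -0.1055, 0.0947]
tcp_rot: [-0.115, 0.993, 0.0, 0.0]
contact_force: [0.2, 0.8, -1.4]
opening: 0.278
```

>>> {"name": "send_rows", "arguments": {
  "translation": [
    [0, 0, 0.05],
    [0, 0, 0]
  ],
  "rotation": [
    [0, 0, 0],
    [0, 0, 0]
  ],
  "grip": [18, 18]
}}

```text
time: 14.6
eef_pos: [0.5079, -0.1055, 0.0932]
tcp_rot: [-0.115, 0.993, 0.0, 0.0]
contact_force: [0.8, 0.4, -1.5]
opening: 0.273
```

It enters without force. Continuing down in small steps.

>>> {"name": "send_rows", "arguments": {
  "translation": [
    [0, 0, 0.1],
    [0, 0, 0.1],
    [0, 0, 0]
  ],
  "rotation": [
    [0, 0, 0],
    [0, 0, 0],
    [0, 0, 0]
  ],
  "grip": [18, 18, 18]
}}

```text
time: 14.98
eef_pos: [0.5078, -0.1054, 0.087]
tcp_rot: [-0.115, 0.993, 0.0, 0.0]
contact_force: [0.3, -0.0, -1.7]
opening: 0.278
```

>>> {"name": "send_rows", "arguments": {
  "translation": [
    [0, 0, 0.12],
    [0, 0, 0.12],
    [0, 0, 0]
  ],
  "rotation": [
    [0, 0, 0],
    [0, 0, 0],
    [0, 0, 0]
  ],
  "grip": [18, 18, 18]
}}

```text
time: 15.35
eef_pos: [0.5078, -0.1054, 0.0797]
tcp_rot: [-0.115, 0.993, 0.0, -0.0]
contact_force: [0.7, 0.2, -2.2]
opening: 0.273
```

>>> {"name": "send_rows", "arguments": {
  "translation": [
    [0, 0, 0.12],
    [0, 0, 0.12],
    [0, 0, 0]
  ],
  "rotation": [
    [0, 0, 0],
    [0, 0, 0],
    [0, 0, 0]
  ],
  "grip": [18, 18, 18]
}}

```text
time: 15.72
eef_pos: [0.5078, -0.1054, 0.0726]
tcp_rot: [-0.115, 0.993, 0.0, 0.0]
contact_force: [0.6, 0.4, -1.6]
opening: 0.274
```

>>> {"name": "send_rows", "arguments": {
  "translation": [
    [0, 0, 0.1],
    [0, 0, 0.07],
    [0, 0, 0]
  ],
  "rotation": [
    [0, 0, 0],
    [0, 0, 0],
    [0, 0, 0]
  ],
  "grip": [18, 18, 18]
}}

```text
time: 16.1
eef_pos: [0.5078, -0.1055, 0.0676]
tcp_rot: [-0.115, 0.993, 0.0, 0.0]
contact_force: [0.7, 0.5, -1.5]
opening: 0.279
```

>>> {"name": "send_rows", "arguments": {
  "translation": [
    [0, 0, 0.05],
    [0, 0, 0]
  ],
  "rotation": [
    [0, 0, 0],
    [0, 0, 0]
  ],
  "grip": [18, 18]
}}

```text
time: 16.35
eef_pos: [0.5079, -0.1055, 0.0663]
tcp_rot: [-0.115, 0.993, -0.0, 0.0]
contact_force: [0.8, 0.1, -1.9]
opening: 0.273
```

>>> {"name": "send_rows", "arguments": {
  "translation": [
    [0, 0, 0.04],
    [0, 0, 0]
  ],
  "rotation": [
    [0, 0, 0],
    [0, 0, 0]
  ],
  "grip": [18, 18]
}}

```text
time: 16.6
eef_pos: [0.5079, -0.1055, 0.0657]
tcp_rot: [-0.115, 0.993, 0.0, -0.0]
contact_force: [-1.5, 0.5, 3.2]
opening: 0.273
```

The shoulder is home (3 N at TCP z 65.7 mm, 30 mm below first contact). Releasing.

>>> {"name": "send_rows", "arguments": {
  "translation": [
    [0, 0, 0],
    [0, 0, 0],
    [0, 0, 0],
    [0, 0, 0]
  ],
  "rotation": [
    [0, 0, 0],
    [0, 0, 0],
    [0, 0, 0],
    [0, 0, 0]
  ],
  "grip": [30, 40, 44, 44]
}}

```text
time: 17.1
eef_pos: [0.5077, -0.1055, 0.065]
tcp_rot: [-0.115, 0.993, 0.0, -0.0]
contact_force: [0.8, -0.1, 0.2]
opening: 0.515
```

>>> {"name": "send_rows", "arguments": {
  "translation": [
    [0, 0, -0.3],
    [0, 0, -0.7],
    [0, 0, -1],
    [0, 0, -1],
    [0, 0, -1]
  ],
  "rotation": [
    [0, 0, 0],
    [0, 0, 0],
    [0, 0, 0],
    [0, 0, 0],
    [0, 0, 0]
  ],
  "grip": [46, 46, 46, 46, 46]
}}

```text
time: 17.73
eef_pos: [0.5079, -0.1055, 0.1868]
tcp_rot: [-0.115, 0.993, -0.0, 0.0]
contact_force: [-0.2, 0.2, -1.2]
opening: 0.54
```

Run:
```python
from h import *
np.set_printoptions(precision=2,suppress=True)
c=cam("wrist"); s=ctrl.get_state(); print(s["eef_pos"],s["contact_force"],s["opening"])
w=c["image"][60:340,140:540]
d=cam("side")["image"][140:340,220:400]
w=cv2.resize(w,(400,280)); d=cv2.resize(d,None,fx=2,fy=2,interpolation=2)
o=np.zeros((400,770,3),np.uint8); o[:280,:400]=w; o[:,405:765]=d
cv2.imwrite("pics/fin.png",o)
```

```text
[ 0.51 -0.11  0.19] [ 1.81 -0.16  2.63] 0.5410932006860675
```

View pics/fin.png

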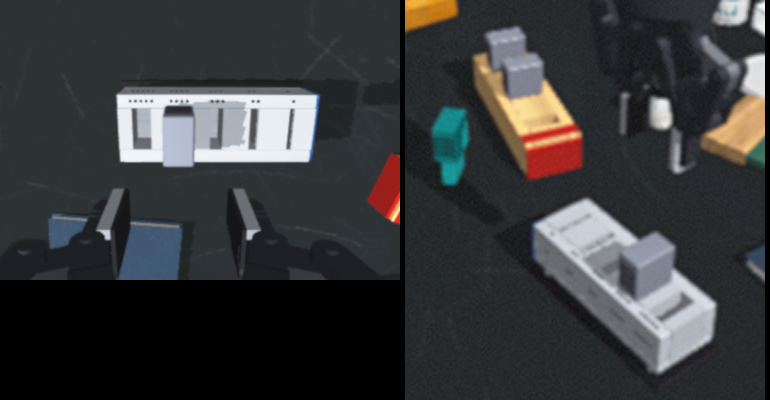

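The coupon stands upright in slot 4 (left panel (178,135) under four dots; right panel (647,263) with the shoulder on the gauge top). The other two coupons, the vial and the decoy are in place, and the gripper is clear.

>>> {"name": "send_rows", "arguments": {
  "translation": [
    [0, 0, 0],
    [0, 0, 0]
  ],
  "rotation": [
    [0, 0, 0],
    [0, 0, 0]
  ],
  "grip": [46, 46]
}}

```text
time: 18.08
eef_pos: [0.5069, -0.1051, 0.1835]
tcp_rot: [-0.115, 0.993, 0.001, -0.001]
contact_force: [0.3, -0.4, -0.5]
opening: 0.533
```

```bash
python3 -c "
from plant import ticket; print(ticket.sign_off())"
```

```text
the job is handed in; nothing more can be done
None
```

The coupon from the red place is standing fully home in slot 4. I handed the job in at about 18 s; the sign-off gives no verdict.

- **Trials:** I tried the tab in slots 1, 2 and 3 in turn. Each refused it at about 7 N; for slot 3 the tab was aligned to about 0.15 mm and wiggled ±0.6 mm. Slot 4 took it without force, and the shoulder seated with about 3 N, 30 mm below first contact. The force readings I took never passed about 8 N.
- **Final picture:** The coupon is upright under the four-dot mark with its block resting on the gauge, and the gripper is clear. The other two coupons look undisturbed. The vial is partly hidden behind the fingers in the side view, so I judged it only by eye.
- **Disagreements:**
  - The camera tab width ranged from 10.8 mm (colour mask) to 12.3 mm (comparison with slot 4), so I relied on the slot trials.
  - At slot 2 the tab was about 1 mm off in x and y, so that refusal rests on the tab being at least 10.8 mm wide against a 7.5 mm slot.
  - Two estimates of the y position above slot 4 differed by about 0.6 mm, but the tab entered freely.

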